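# Pull the misshapen roll, then pump the bread clamp tight and keep it squeezed

### The job

Three crusty rolls lie side by side in the bread clamp: take out the misshapen one (longer, with lumps on top) and put it in the black reject tub, leaving the two good rolls lying in the clamp. Then pump the clamp's trigger towards its fixed handle, letting it spring back between strokes, until the jaw presses both good rolls firmly against the fence without crushing them; do not push the jaw by hand and leave the other things on the table alone. Finish while holding the trigger squeezed, so that the rolls stay gripped.

Things in the scene. Friction and masses are not known exactly. Their poses are not given: they have to be found in the camera images.
- clamp_board: The bread clamp, fixed to the table: wooden board 350 x 250 mm, 12 mm thick. Origin: table level; its x axis is the clamping direction (away from the robot within 20 degrees), z up; it spans x -160 to 190 mm. The three rolls lie on it side by side at about x = 123 mm, y = -80, 0 and 80 mm, in any order. Steel pistol housing at x -95 to -18 mm, 43 mm wide, up to 99 mm high.
- fence_face (a point): Middle of the fence's clamping face, at x = 165 mm in clamp_board. The fence is an upright wooden wall across the board's far end, 230 mm wide, 18 mm thick, its top 62 mm above the table.
- handle_top (a point): Middle of the top of the fixed handle, 158 mm above the table. The handle is a black upright post behind the trigger, x -93 to -80 mm in clamp_board, 26 mm wide (y), rising from 99 mm. Two fingers can straddle handle and trigger from above, closing along x: over their outer faces they measure about 56 mm at rest, 33 mm fully squeezed, at 130 mm above the table.
- trigger (a joint): Angle of the trigger, rad: 0 at rest (leaning away from the handle), 0.42 fully squeezed towards the handle (-x of clamp_board). Its spring returns it when let go. Each full stroke ratchets the jaw 10 to 15 mm on; it stays there as the trigger goes back (slipping back at most 5 mm, one tooth). At trigger_grip 5 N run the jaw free; each further newton adds 1.8 N at the jaw.
- trigger_grip (a point): Point in the middle of the trigger lever where it is to be pushed, 55 mm above its pivot, 129 mm above the table; its travel is 22 mm. The lever is a steel bar 12 mm thick (x), 26 mm wide (y), its top 23 mm above this point.
- trigger_lever: The trigger lever itself. Origin at its pivot, x = -55 mm in clamp_board and 75 mm above the table; z along the lever.
- jaw (a joint): Travel of the jaw towards the fence, m: 0 fully back, at most 0.085. Unsprung, the pads' faces are at x = 45 mm + jaw in clamp_board, so good rolls lying against the fence are touched at jaw = 0.060. Starts anywhere from 0.004 to 0.030.
- crosshead: The jaw: steel crossbar 210 mm wide (y), 38 mm high, with its toothed bar and three sprung pads in front of it. To be moved only by the trigger. Origin at table level, on clamp_board's origin when jaw = 0.
- pad_left: Wooden pad on the crosshead's front before the place at y = 80 mm, 56 mm wide, 15 to 53 mm above the table, on its own spring: 0.5 N per mm and 0.5 N preload. Origin at table level, at the crosshead's x when unsprung, its face 45 mm further; a roll pushes it back from there (to -x), at most 19 mm. Pushed back 3 to 12 mm is a firm grip; 17 mm (9 N on one roll) crushes it.
- pad_mid: The same pad before the place at y = 0.
- pad_right: The same pad before the place at y = -80 mm.
- roll_a: Good crusty roll, a straight loaf with round top: 60 mm long (its x, along the clamp), 40 mm wide, 42 mm high, about 70 g. Origin: centre of its underside. Lies about 12 mm short of the fence.
- roll_b: The other good roll, the same.
- odd_roll: The misshapen roll of the same crust, 76 mm long (x), 40 mm wide (y), with two lumps on top, the bigger 64 mm high near its +x end, the smaller 51 mm high near its -x end. Its sides are straight and can be gripped across y, low down. Origin: centre of its underside.
- reject_tub: Black open plastic tub, 150 x 150 mm, 60 mm high, walls 4 mm, floor 4 mm, standing left or right of the clamp, too heavy to slide. Origin: centre of its underside.
- bread_basket: Steel basket with round rolls, 160 x 150 mm, 80 mm high with its rolls, on the other side. Bystander, fixed.
- bowl_beet: Black dip bowl, 104 mm across, 45 mm high. Bystander.
- bowl_pea: Black dip bowl, 104 mm across, 45 mm high. Bystander.
- pepper_mill: Wooden pepper mill, 54 mm across, 155 mm high. Bystander.
- ramekin: White cup, 66 mm across, 40 mm high. Bystander.
- glass: Drinking glass, 64 mm across, 100 mm high. Bystander.
- oil: Green bottle, 56 mm across, 190 mm high. Bystander.
Not all that is in view belongs to the job. Leave any green or red look-alike of the roll_b alone.

How it is judged:
By the outcome, as a careful person would: the job done as asked, in the order asked, and still so for the second after the job is handed in, while the arm keeps its last pose, push and grip.
It also fails if it takes over 67 s, if anything falls off the work surface, if the arm or the gripper's body presses on something with over 40 N, if the wrist force passes 120 N, or if a joint passes its speed limit or range.

### The arm

A 7-joint arm with a two-finger parallel gripper is mounted at the origin on the work surface. World frame = base frame: x ahead of the robot, y to its left, z up, the work surface at z = 0. Lengths are in mm, angles in rad, forces in N, time in s.
With the tool pointing down it reaches from about 350 to 900 mm from the base axis. Payload 8.1 kg.
Tool frame: the origin (TCP) lies on the centre line of the jaws, within the pads' length; the fingertips stand 17 mm ahead of it and the grasp point (between the pads) lies 2 mm behind it; z points along the fingers, y is the line along which they close (so a half turn about z gives the same grasp; the last joint's range is limited). The gripper opens to 85 mm and grips with 20 to 120 N. Pads are 22 mm wide; open, the fingers measure 114 mm over their backs; the gripper's body (76 mm by 85 mm) begins 54 mm behind the grasp point. The pads swing forward as they close: fully open they stand 13 mm farther back than shut.
Start: joints at [1.035, 0.434, 0.025, 1.573, -0.012, 1.134, -0.075], TCP at [262.113, -567.395, 248.323] pointing down, gripper open.
Joint ranges: [-2.62, 2.62], [-0.44, 2.09], [-1.27, 1.32], [0.08, 2.57], [-1.32, 4.46], [0.12, 2], [-2.74, 2.74]. Speed limits (rad/s): [2.22, 2.22, 3.01, 3.01, 3.14, 3.14, 3.14].

### API

Orientations are given as a rotation vector (axis times angle).
In Python, from workcell import arm gives the robot as it stands. The module is installed in compiled form; this text tells all that it offers.
- The arm moves only by the shell command python3 -m creep 'ROWS' [FORCE]. ROWS is JSON, a list of rows, each a list of 7 numbers: the shift along the world's x, y, z each as a share of 150 mm, from -1 to 1, then the turn, a rotation vector about the world's x, y, z each as a share of 60 degrees, from -1 to 1, then the closure, from -1 (fully open) to 1 (shut). In form: [[x, y, z, rx, ry, rz, fingers], ...]. A call has exactly 8 rows; each row shifts and turns the commanded pose from where the row before left it; what a row does not reach is not made up. A row lasts 1/8 s, in which the tool goes at most 62.5 mm and 10.7 degrees, less where a joint would pass 70% of its speed; a pose out of reach is approached as far as the arm can. A call with a number of a shift or a turn outside -1 to 1 is refused whole. A call with a gripper value outside its range is refused whole. The fingers move at their own pace and stop on an object; FORCE is the grip in N (left out, the last holds). Time passes only in rows, so rows that do not move let the fingers close, or fill a call up. It gives the time, the measured TCP pose, the force, the opening and the grip force at its end, in the units of the state.
- arm.get_state(): the state, without advancing time (a new reading comes with each control period).
- arm.read_camera(name): name is "scene" or "top" or "wrist"; returns a dict with "image" (384x512x3 uint8, blue, green, red), "fx", "fy", "cx", "cy" (pixels), "R" (3x3) and "t" (3): a world point X has camera coordinates R X + t; the wrist camera has in their place "mount" (4x4, takes a point from camera to tool coordinates, whose origin is the TCP and whose axes are the flange's). Camera axes: x right, y down, z forward; pixel columns grow to the right and rows downward; lengths in mm; the calibration is good to about 2 mm. The wrist camera is an equidistant fisheye: a pixel r from the principal point sees the ray r / f radians off the axis. A picture is of the moment at which its call begins: read the wrist's pose just before it. There is no depth.
- arm.close_job(): hands the job in; it is judged then, once.
The state is a dict: "time": time; "joint_positions": joint angles; "qd": joint speeds; "effort": joint torques, N m; "position": TCP position; "orientation": TCP orientation; "force": force on the tool from outside, world axes, zero at the start; "ft_torque": the same for the moment, N m; "opening": finger opening in mm; "finger_force": force on a finger pad.
Only numpy, scipy, OpenCV 4.12 (cv2) and the standard library are available. Lean on these libraries where they do the work, as an engineer would, in place of code of your own. Each camera call takes 0.05 s, during which the arm holds its last target. There are 200 camera calls.

## Working session

There is one attempt and no reset: what is moved stays moved. The work goes in short steps, Python scripts to look and compute and a shell command to move; the robot and the scene stay as the last step left them, time stands still between calls to the robot, and variables do not carry over. Pictures are saved under pics/ and viewed, at most 10 in all, crops included, and the job is handed in when it is done.

```bash
mkdir -p pics; cat > h.py <<'E'
import numpy as np, cv2
from workcell import arm
def ray(c,u,v):
    R=np.array(c["R"]);t=np.array(c["t"]).ravel()
    d=R.T@np.array([(u-c["cx"])/c["fx"],(v-c["cy"])/c["fy"],1.]);return -R.T@t,d
def onz(c,u,v,z):
    o,d=ray(c,u,v);return o+d*(z-o[2])/d[2]
def tri(c1,p1,c2,p2):
    o1,d1=ray(c1,*p1);o2,d2=ray(c2,*p2)
    s=np.linalg.lstsq(np.c_[d1,-d2],o2-o1,rcond=None)[0]
    a=o1+s[0]*d1;b=o2+s[1]*d2;return (a+b)/2,np.linalg.norm(a-b)
def proj(c,X):
    q=np.array(c["R"])@np.array(X)+np.array(c["t"]).ravel();return c["fx"]*q[0]/q[2]+c["cx"],c["fy"]*q[1]/q[2]+c["cy"]
E
python3 - <<'E'
from h import *
import pickle
d={}
for n in("scene","top"):
    c=arm.read_camera(n);d[n]=c;print(n,c["fx"],c["cx"],c["cy"],-np.array(c["R"]).T@np.array(c["t"]).ravel())
    cv2.imwrite(f"pics/{n}0.png",cv2.resize(c["image"],(800,600),interpolation=cv2.INTER_CUBIC))
pickle.dump(d,open("d.pkl","wb"));print(arm.get_state())
E
```

```text
scene 366.9752431242093 254.26332823302968 191.08910571331583 [1117.60864277  344.04605234 1086.42086692]
top 415.1435014091614 252.7497896777871 196.63485553429578 [ 354.8076692    24.18563969 1408.29152281]
{'time': 0.1, 'joint_positions': array([ 1.03542202,  0.43514668,  0.02496367,  1.57399097, -0.01161549,
        1.13400763, -0.07511006]), 'qd': array([ 0.00013851, -0.00073666, -0.00215804, -0.00369163,  0.00092726,
        0.0012379 ,  0.0010326 ]), 'effort': array([ 2.98143663e-03, -6.71756101e+01,  1.02786999e+00, -3.16905355e+01,
        1.57036685e-02,  7.24730911e-03,  8.10442248e-05]), 'position': array([ 261.90539089, -567.0092706 ,  247.61428768]), 'orientation': array([-3.06703949e+00, -6.74100505e-01,  6.41634556e-04]), 'force': array([ 0.90267873, -0.02168876, -0.40554618]), 'ft_torque': array([ 0.01331132, -0.03324859, -0.01795721]), 'finger_force': 0.0, 'opening': 85.46946652980172}
```

View pics/scene0.png

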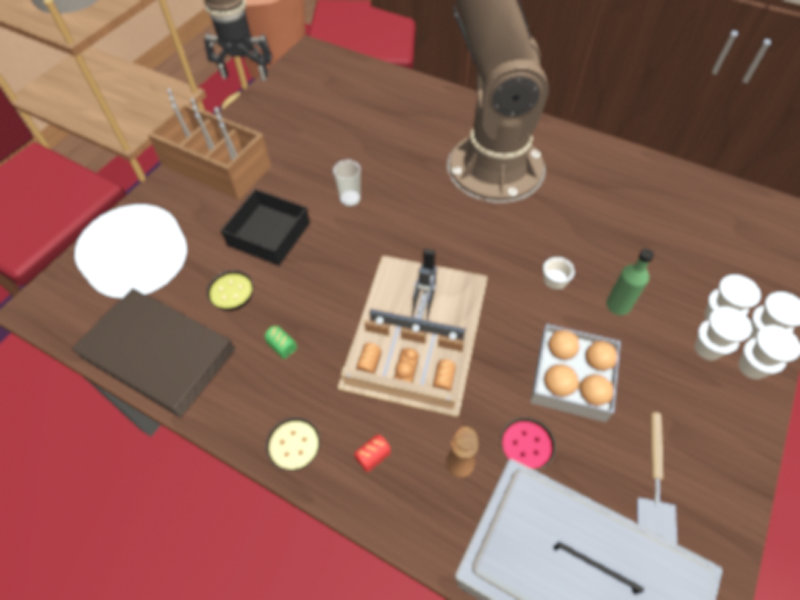

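View pics/top0.png

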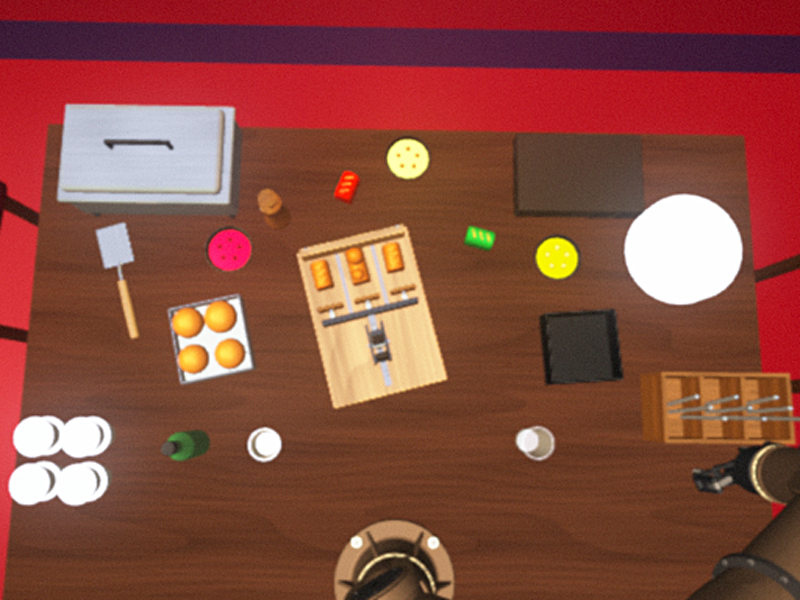

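The top view shows three rolls in the clamp at about (321,275), (358,267) and (392,257). The red (346,186) and green (480,237) look-alikes lie off the clamp. The middle roll at (358,267) looks lumpy and long, so it fits the odd roll. The tub is at (582,346). Next I'll confirm in an enlarged crop and measure.

```bash
python3 - <<'E'
from h import *
import pickle
d=pickle.load(open("d.pkl","rb"));T=d["top"];S=d["scene"]
a=cv2.resize(T["image"][135:270,180:300],None,fx=4.4,fy=4.4,interpolation=cv2.INTER_CUBIC)[:590]
b=cv2.resize(S["image"][150:270,210:320],None,fx=4.9,fy=4.9,interpolation=cv2.INTER_CUBIC)[:590]
im=np.zeros((590,a.shape[1]+b.shape[1],3),np.uint8);im[:a.shape[0],:a.shape[1]]=a;im[:b.shape[0],a.shape[1]:]=b
f=800/im.shape[1];print(f,a.shape,b.shape);cv2.imwrite("pics/crop.png",cv2.resize(im,None,fx=min(f,1),fy=min(f,1)))
def blobs(c,lo,hi,box,amin):
    x0,y0,x1,y1=box;h=cv2.cvtColor(c["image"],cv2.COLOR_BGR2HSV);m=cv2.inRange(h,lo,hi);k=np.zeros_like(m);k[y0:y1,x0:x1]=m[y0:y1,x0:x1]
    cs=cv2.findContours(k,cv2.RETR_EXTERNAL,cv2.CHAIN_APPROX_NONE)[0]
    return [(q,cv2.contourArea(q)) for q in cs if cv2.contourArea(q)>amin]
for n,c,box in(("top",T,(185,140,290,270)),("scene",S,(210,160,320,270))):
    for q,A in blobs(c,(5,150,120),(20,255,255),box,40):
        print(n,"roll",A,cv2.minAreaRect(q), onz(c,*cv2.minAreaRect(q)[0],35).round(0))
    for q,A in blobs(c,(8,40,110),(30,160,255),box,800):
        ap=cv2.approxPolyDP(q,4,True)[:,0];print(n,"board",A,[(p.tolist(),onz(c,*p,12).round(0)[:2].tolist()) for p in ap],cv2.minAreaRect(q))
for n,c,box in(("top",T,(335,185,410,255)),("scene",S,(135,115,205,175))):
    for q,A in blobs(c,(0,0,0),(180,255,50),box,300):
        p=cv2.approxPolyDP(cv2.convexHull(q),4,True)[:,0];print(n,"tub",A,[(x.tolist(),onz(c,*x,60).round(0)[:2].tolist()) for x in p])
E
```

```text
0.7497656982193065 (590, 528, 3) (588, 539, 3)
top roll 810.5 ((197.99998474121094, 237.0), (25.999996185302734, 55.99999237060547), 0.0) [427. 184.  35.]
top roll 468.0 ((285.68463134765625, 202.69590759277344), (66.47576141357422, 19.587665557861328), 75.1413803100586) [ 544. -106.   35.]
top roll 234.0 ((191.0, 186.0), (30.0, 12.0), 90.0) [597. 212.  35.]
top roll 193.0 ((205.3235626220703, 175.29412841796875), (19.160314559936523, 11.64171028137207), 75.96376037597656) [634. 165.  35.]
top roll 185.0 ((251.06471252441406, 164.0411834716797), (18.98141860961914, 11.388850212097168), 77.47119140625) [675.  12.  35.]
top roll 335.5 ((228.71034240722656, 168.52206420898438), (25.359302520751953, 66.2079849243164), 76.18497467041016) [658.  87.  35.]
top roll 940.0 ((237.0, 155.5), (31.0, 104.0), 90.0) [704.  60.  35.]
top board 9654.5 [([257, 142], [759.0, -8.0]), ([189, 162], [684.0, 225.0]), ([193, 180], [621.0, 209.0]), ([185, 175], [639.0, 237.0]), ([185, 186], [600.0, 236.0]), ([194, 186], [601.0, 205.0]), ([196, 192], [580.0, 198.0]), ([185, 194], [573.0, 235.0]), ([185, 201], 
[... 1212 characters left out ...]
19, 160], [269.0, 126.0]), ([279, 160], [341.0, -4.0]), ([279, 185], [441.0, 48.0]), ([271, 203], [521.0, 58.0]), ([298, 212], [508.0, 155.0]), ([295, 217], [530.0, 154.0]), ([280, 213], [541.0, 103.0]), ([270, 247], [668.0, 133.0]), ([275, 212], [546.0, 87.0]), ([257, 209], [565.0, 28.0]), ([244, 241], [690.0, 49.0]), ([252, 207], [566.0, 9.0]), ([236, 201], [572.0, -51.0]), ([265, 200], [520.0, 34.0]), ([269, 160], [359.0, -36.0])] ((264.4999694824219, 214.49996948242188), (108.99998474121094, 108.99998474121094), 90.0)
scene tub 1490.5 [([163, 123], [430.0, -460.0]), ([195, 136], [425.0, -315.0]), ([196, 143], [452.0, -292.0]), ([178, 168], [578.0, -282.0]), ([143, 150], [573.0, -442.0])]
```

View pics/crop.png

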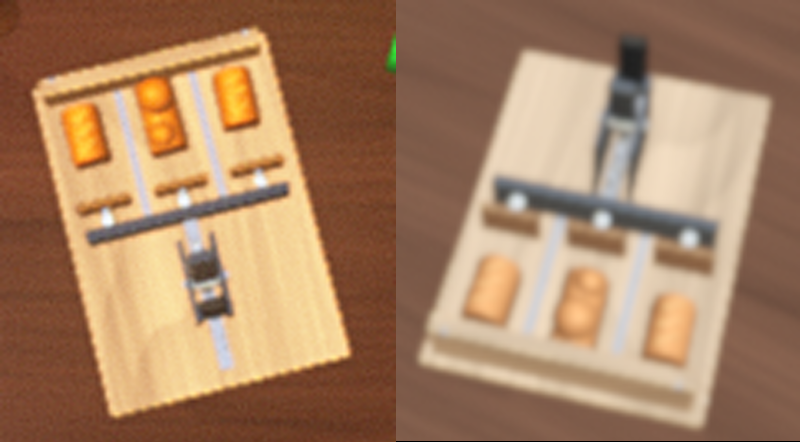

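The crop confirms it: the middle roll (top crop (160,115), scene crop (580,300)) is longer and has two lumps, while its neighbours are plain, so the middle one is the odd roll. Now I'll get the board pose from its corners in both views.

```bash
python3 - <<'E'
from h import *
import pickle
from scipy.optimize import least_squares
d=pickle.load(open("d.pkl","rb"));T=d["top"];S=d["scene"]
tp=lambda u,v:(180+(u+.5)/3.299-.5,135+(v+.5)/3.299-.5)
sp=lambda u,v:(210+(u-396+.5)/3.674-.5,150+(v+.5)/3.674-.5)
# board rear corners
for n,a,b in(("rearL",(112,417),(770,98)),("rearR",(349,355),(523,50)),("handletop",(209,308),(632,38)),("big lump top",(157,93),(575,318)),("rollL top",(86,135),(672,330)),("rollR top",(237,98),(492,285))):
    print(n,[x.round(1) if hasattr(x,'round') else x for x in tri(T,tp(*a),S,sp(*b))])
obs=[(T,tp(112,417),(-160,125,12)),(T,tp(349,355),(-160,-125,12)),(S,sp(770,98),(-160,125,12)),(S,sp(523,50),(-160,-125,12)),(S,sp(418,365),(190,-125,6)),(S,sp(702,427),(190,125,6)),(T,tp(35,90),(183,115,62)),(T,tp(258,30),(183,-115,62))]
def W(p,X):
    c,s=np.cos(p[2]),np.sin(p[2]);return np.array([p[0]+c*X[0]-s*X[1],p[1]+s*X[0]+c*X[1],X[2]])
f=lambda p:np.ravel([np.subtract(proj(c,W(p,X)),u) for c,u,X in obs])
r=least_squares(f,[560,60,.23]);p=r.x;print(p,np.degrees(p[2]),r.fun.round(1))
print("odd",W(p,(123,0,0)),"handle",W(p,(-86.5,0,158)),"grip",W(p,(-41,0,129)))
print("odd in top crop",(np.array(proj(T,W(p,(123,0,50))))-(180,135))*3.3)
# wrist yaw now
from scipy.spatial.transform import Rotation as Ro
s=arm.get_state();print(Ro.from_rotvec(s["orientation"]).as_matrix().round(3))
# tub: dark hull in top
m=cv2.inRange(cv2.cvtColor(T["image"],cv2.COLOR_BGR2GRAY),0,45);m[:, :340]=0;m[:,405:]=0;m[:190]=0;m[250:]=0
q=max(cv2.findContours(m,cv2.RETR_EXTERNAL,cv2.CHAIN_APPROX_NONE)[0],key=cv2.contourArea);R=cv2.minAreaRect(q);print(R,onz(T,*R[0],60),[onz(T,*x,60).round() for x in cv2.boxPoints(R)])
print(arm.read_camera("wrist")["mount"])
E
```

```text
rearL [array([348.8, 132.1,   9.2]), np.float64(0.3)]
rearR [array([ 414.4, -108.5,   10. ]), np.float64(3.4)]
handletop [array([450.4,  31.5, 154.7]), np.float64(7.5)]
big lump top [array([672.2,  92. ,  57.5]), np.float64(1.5)]
rollL top [array([632.4, 164.7,  35.6]), np.float64(2.0)]
rollR top [array([672.3,  10.2,  41.7]), np.float64(0.4)]
[5.34893170e+02 5.36100545e+01 2.68273280e-01] 15.370926683164537 [ 0.1  0.4  0.8 -0.   0.2 -0.8  0.3 -0.5  1.  -1.   0.5 -0.3  0.3 -2.4
 -0.3 -1. ]
odd [653.49346342  86.2132804    0.        ] handle [451.48727215  30.68176964 158.        ] grip [495.35973851  42.74231255 129.        ]
odd in top crop [160.86666908 111.98743204]
[[ 0.908  0.419 -0.001]
 [ 0.419 -0.908  0.001]
 [-0.    -0.001 -1.   ]]
((374.1700134277344, 221.69003295898438), (47.517574310302734, 42.28498077392578), 81.8698959350586) [ 481.84411942 -392.87560419   60.        ] [array([ 549., -315.,   60.]), array([ 570., -454.,   60.]), array([ 416., -470.,   60.]), array([ 395., -333.,   60.])]
[[-9.45331510e-05 -9.52353235e-01 -3.04997225e-01  7.67357071e+01]
 [ 9.99999539e-01 -3.81620922e-04  8.81663141e-04 -1.02392574e+00]
 [-9.56048066e-04 -3.04997001e-01  9.52352831e-01 -1.24156431e+02]
 [ 0.00000000e+00  0.00000000e+00  0.00000000e+00  1.00000000e+00]]
```

```bash
python3 -m creep '[[0.163,0.272,0,0,0,-0.157,-0.4],[0.163,0.272,0,0,0,0,-0.4],[0.163,0.272,0,0,0,0,-0.4],[0.163,0.272,0,0,0,0,-0.4],[0.163,0.272,0,0,0,0,-0.4],[0.163,0.272,0,0,0,0,-0.4],[0.163,0.272,0,0,0,0,-0.4],[0.163,0.272,0,0,0,0,-0.4]]' 40
python3 -m creep '[[0.163,0.272,-0.07,0,0,0,-0.4],[0.163,0.272,-0.07,0,0,0,-0.4],[0.163,0.272,-0.07,0,0,0,-0.4],[0.163,0.272,-0.07,0,0,0,-0.4],[0.163,0.272,-0.07,0,0,0,-0.4],[0.163,0.272,-0.07,0,0,0,-0.4],[0.163,0.272,-0.07,0,0,0,-0.4],[0.163,0.272,-0.07,0,0,0,-0.4]]'
cat >> h.py <<'E'
from scipy.spatial.transform import Rotation as Ro
def wrist():
    s=arm.get_state();c=arm.read_camera("wrist");M=np.array(c["mount"]);R=Ro.from_rotvec(s["orientation"]).as_matrix()
    c["o"]=R@M[:3,3]+s["position"];c["Rw"]=R@M[:3,:3];return s,c
def wray(c,u,v):
    x,y=(u-c["cx"])/c["fx"],(v-c["cy"])/c["fy"];r=np.hypot(x,y)+1e-9
    return c["o"],c["Rw"]@np.array([np.sin(r)*x/r,np.sin(r)*y/r,np.cos(r)])
def wonz(c,u,v,z):
    o,d=wray(c,u,v);return o+d*(z-o[2])/d[2]
def wproj(c,X):
    q=c["Rw"].T@(np.array(X)-c["o"]);t=np.arctan2(np.hypot(q[0],q[1]),q[2]);k=t/np.hypot(q[0],q[1]);return c["cx"]+c["fx"]*k*q[0],c["cy"]+c["fy"]*k*q[1]
P=[534.9,53.6,.2683]
def W(X,p=P):
    c,s=np.cos(p[2]),np.sin(p[2]);return np.array([p[0]+c*X[0]-s*X[1],p[1]+s*X[0]+c*X[1],X[2]])
E
python3 - <<'E'
from h import *
import pickle
s,c=wrist();pickle.dump((s,c),open("w1.pkl","wb"));print(s["position"],s["opening"],Ro.from_rotvec(s["orientation"]).as_matrix()[:,1].round(3))
im=cv2.resize(c["image"],(800,600))
for X in [(165,-115,62),(165,115,62),(161,0,12),(85,20,12),(85,-20,12),(161,20,12),(161,-20,12),(-80,-13,158),(-80,13,158)]:
    u=np.array(wproj(c,W(X)))*1.5625;cv2.circle(im,tuple(int(x) for x in u),3,(255,0,255),-1)
cv2.imwrite("pics/w1.png",im)
E
```

```text
time: 1.15
position: [458.2, -239.6, 248.3]
orientation: [3.113, 0.42, -0.0]
force: [2.2, -0.0, 0.4]
opening: 60.1
finger_force: 0.0
time: 2.15
position: [653.9, 86.6, 163.7]
orientation: [3.113, 0.42, -0.001]
force: [0.1, 0.0, 0.2]
opening: 59.5
finger_force: 0.0
[653.86241404  86.57716217 163.66788158] 59.463012166440905 [ 0.265 -0.964  0.   ]
```

View pics/w1.png

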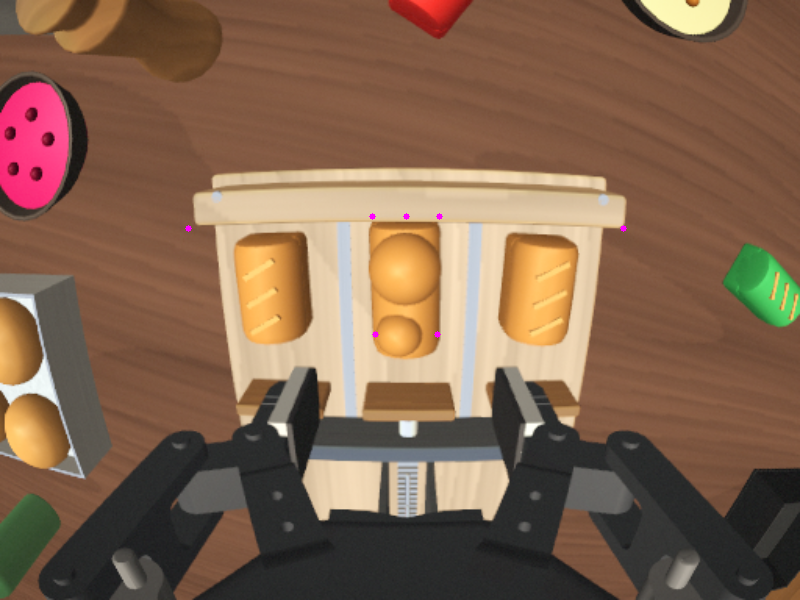

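The wrist view shows the odd roll upright in the middle: sides at columns 371 to 440, big lump at (404,268), small one at (400,335). The good rolls are at (272,288) and (540,288). The fingers are centred, and the board pose agrees to about 2 mm.

```bash
python3 - <<'E'
from h import *
import pickle
s,c=pickle.load(open("w1.pkl","rb"));T=pickle.load(open("d.pkl","rb"))["top"]
k=1.5625
ci,si=np.cos(P[2]),np.sin(P[2]);B=lambda X:np.array([ci*(X[0]-P[0])+si*(X[1]-P[1]),-si*(X[0]-P[0])+ci*(X[1]-P[1]),X[2]]).round(1)
def tri2(o1,d1,o2,d2):
    q=np.linalg.lstsq(np.c_[d1,-d2],o2-o1,rcond=None)[0];return (o1+q[0]*d1+o2+q[1]*d2)/2,np.linalg.norm(o1+q[0]*d1-o2-q[1]*d2)
tp=lambda u,v:(180+(u+.5)/3.299-.5,135+(v+.5)/3.299-.5)
for n,w,t in(("biglump",(404,268),(157,94)),("rollL",(272,288),(86,135)),("rollR",(540,288),(237,98)),("fence inner L",(218,196),(46,85)),("fence R",(603,200),(248,33))):
    X,e=tri2(*wray(c,w[0]/k,w[1]/k),*ray(T,*tp(*t)));print(n,B(X),e)
for z in(12,45):print(z,[B(wonz(c,u/k,v/k,z)) for u,v in((405,222),(405,356),(371,290),(440,290),(303,290),(507,290))])
for z in (12,55): print("pad mid face",B(wonz(c,408/k,(412 if z==12 else 384)/k,z)))
print("fence edge top",B(wonz(c,410/k,223/k,62)),B(wonz(c,195/k,223/k,62)),B(wonz(c,625/k,226/k,62)))
E
```

```text
biglump [141.3   0.8  59.1] 1.2553137049452578
rollL [123.5  79.7  33.9] 1.641280262678993
rollR [122.8 -78.7  33. ] 0.04152465678421419
fence inner L [180.9 105.6  44. ] 3.985669932970947
fence R [ 179.4 -104.3   56.9] 2.027957655623725
12 [array([157.7,   0.8,  12. ]), array([69.9,  0.9, 12. ]), array([115.1,  22. ,  12. ]), array([115.1, -20.9,  12. ]), array([115.2,  65.2,  12. ]), array([115.1, -63.6,  12. ])]
45 [array([162.7,   0.9,  45. ]), array([85.5,  0.9, 45. ]), array([125.3,  19.5,  45. ]), array([125.2, -18.3,  45. ]), array([125.3,  57.6,  45. ]), array([125.3, -55.8,  45. ])]
pad mid face [26.6 -1.2 12. ]
pad mid face [72.5 -0.8 55. ]
fence edge top [164.9  -1.6  62. ] [167.6 111.   62. ] [ 166.1 -115.6   62. ]
```

```bash
python3 -m creep '[[0,0,-0.2,0,0,0,-0.4],[0,0,-0.2,0,0,0,-0.4],[0,0,-0.2,0,0,0,-0.4],[0,0,-0.15,0,0,0,-0.4],[0,0,-0.08,0,0,0,-0.4],[0,0,0,0,0,0,0.3],[0,0,0,0,0,0,0.3],[0,0,0,0,0,0,0.3]]' 25
python3 -m creep '[[0,0,0,0,0,0,0.3],[0,0,0,0,0,0,0.3],[0,0,0.05,0,0,0,0.3],[0,0,0.1,0,0,0,0.3],[0,0,0.2,0,0,0,0.3],[0,0,0.2,0,0,0,0.3],[0,0,0.2,0,0,0,0.3],[0,0,0.2,0,0,0,0.3]]'
```

```text
time: 3.2
position: [653.9, 85.5, 40.8]
orientation: [-3.113, -0.42, -0.002]
force: [0.9, -0.9, -0.3]
opening: 39.4
finger_force: 26.4
time: 4.2
position: [653.4, 85.5, 184.7]
orientation: [-3.113, -0.42, -0.002]
force: [0.2, 0.1, -0.8]
opening: 39.5
finger_force: 26.4
```

```bash
python3 -m creep '[[-0.11,-0.3,0,0,0,0,0.3],[-0.11,-0.319,0,0,0,0,0.3],[-0.112,-0.32,0,0,0,0,0.3],[-0.112,-0.32,0,0,0,0,0.3],[-0.112,-0.32,0,0,0,0,0.3],[-0.112,-0.32,0,0,0,0,0.3],[-0.112,-0.32,0,0,0,0,0.3],[-0.112,-0.32,0,0,0,0,0.3]]'
python3 -m creep '[[-0.112,-0.32,0,0,0,0,0.3],[-0.112,-0.32,0,0,0,0,0.3],[0,0,-0.25,0,0,0,0.3],[0,0,-0.25,0,0,0,0.3],[0,0,-0.25,0,0,0,0.3],[0,0,-0.15,0,0,0,0.3],[0,0,-0.06,0,0,0,0.3],[0,0,0,0,0,0,0.3]]'
python3 - <<'E'
from h import *
s,c=wrist();print(s["position"]);cv2.imwrite("pics/w2.png",c["image"])
E
```

```text
time: 5.2
position: [519.1, -297.0, 183.8]
orientation: [3.112, 0.42, 0.002]
force: [1.0, -0.8, -1.5]
opening: 39.4
finger_force: 26.4
time: 6.2
position: [486.2, -391.6, 38.9]
orientation: [3.113, 0.42, 0.0]
force: [0.6, 0.2, 0.3]
opening: 39.6
finger_force: 26.4
[ 486.18936162 -391.55566435   38.9025152 ]
```

View pics/w2.png

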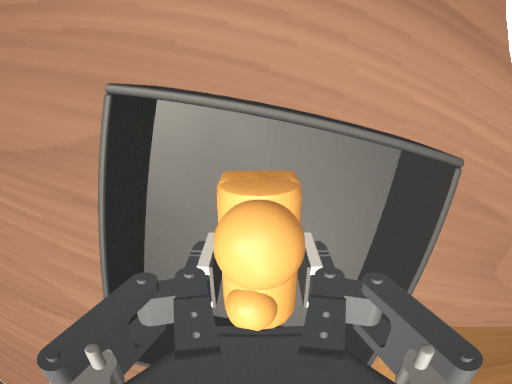

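The odd roll is inside the tub with clearance on all sides. I'll release it and retract.

```bash
python3 -m creep '[[0,0,-0.02,0,0,0,0.3],[0,0,0,0,0,0,-0.5],[0,0,0,0,0,0,-0.5],[0,0,0.2,0,0,0,-0.5],[0,0,0.3,0,0,0,-0.5],[0,0,0.3,0,0,0,-0.5],[0,0,0.3,0,0,0,-0.5],[0,0,0.17,0,0,0,-1]]' 25
python3 - <<'E'
from h import *
s,c=wrist();print(s["position"],s["joint_positions"].round(2));cv2.imwrite("pics/w3.png",c["image"])
import pickle
q=pickle.load(open("w1.pkl","rb"))[1];k=1.5625
ci,si=np.cos(P[2]),np.sin(P[2]);B=lambda X:np.array([ci*(X[0]-P[0])+si*(X[1]-P[1]),-si*(X[0]-P[0])+ci*(X[1]-P[1]),X[2]]).round(1)
print("pad face",B(wonz(q,408/k,384/k,15)),B(wonz(q,408/k,411/k,53)))
E
```

```text
time: 7.25
position: [486.6, -391.9, 228.9]
orientation: [3.111, 0.42, 0.004]
force: [0.6, -0.1, -0.7]
opening: 80.2
finger_force: 0.0
[ 486.59777431 -391.87880361  228.89305565] [ 0.67  0.45 -0.11  1.59  0.05  1.09 -0.76]
pad face [50.6 -1.1 15. ] [53.1 -0.9 53. ]
```

View pics/w3.png

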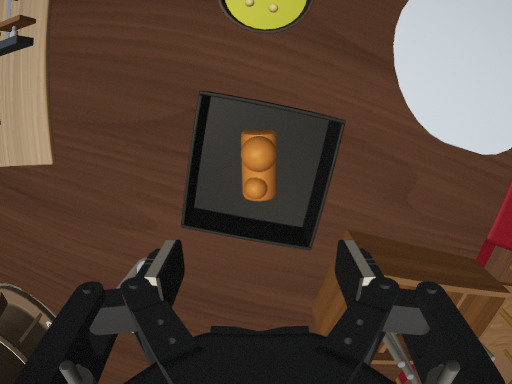

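```bash
python3 -m creep '[[-0.013,0.356,0,0,0,0.166,-1],[-0.013,0.356,0,0,0,0.166,-1],[-0.013,0.356,0,0,0,0.166,-1],[-0.013,0.356,0,0,0,0.166,-1],[-0.013,0.356,0,0,0,0.166,-1],[-0.013,0.356,0,0,0,0.166,-1],[-0.013,0.356,0,0,0,0.166,-1],[-0.013,0.356,0,0,0,0.166,-1]]' 25
python3 -m creep '[[0,0,0,0,0,0.17,-1],[0,0,0,0,0,0,-1],[0,0,0,0,0,0,-1],[0,0,0,0,0,0,-1],[0,0,0,0,0,0,-1],[0,0,0,0,0,0,-1],[0,0,0,0,0,0,-1],[0,0,0,0,0,0,-1]]'
python3 - <<'E'
from h import *
s,c=wrist();print(s["position"],s["opening"],s["joint_positions"].round(2));R=Ro.from_rotvec(s["orientation"]).as_matrix();print(R.round(3),np.degrees(np.arctan2(R[1,1],R[0,1])))
im=cv2.resize(c["image"],(800,600))
for X in [(-93,-13,158),(-93,13,158),(-80,-13,158),(-80,13,158),(-34,13,150),(-34,-13,150),(52,28,53),(52,-28,53)]:
    u=np.array(wproj(c,W(X)))*1.5625;cv2.circle(im,tuple(int(x) for x in u),2,(255,0,255),-1)
cv2.imwrite("pics/w4.png",im)
print("goal",W((-67,0,130)))
E
```

```text
time: 8.3
position: [470.1, 37.3, 226.1]
orientation: [2.114, 2.322, 0.001]
force: [1.8, 0.1, 0.2]
opening: 85.1
finger_force: 0.0
time: 9.3
position: [470.3, 35.8, 225.8]
orientation: [1.907, 2.497, 0.0]
force: [-0.1, -0.1, -0.2]
opening: 85.4
finger_force: 0.0
[470.31961724  35.76213268 225.81420255] 85.35765314840017 [ 0.32  0.27 -0.61  1.93  0.19  1.   -0.11]
[[-0.263  0.965  0.   ]
 [ 0.965  0.263 -0.   ]
 [-0.     0.    -1.   ]] 15.248939259093747
goal [470.29706255  35.83879302 130.        ]
```

View pics/w4.png

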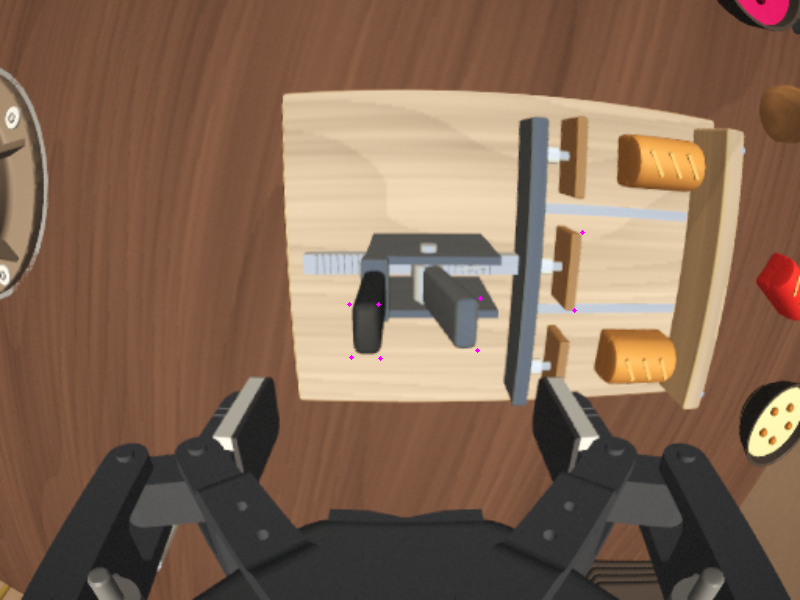

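The wrist view shows the handle top at about (368,340), the trigger top at (462,310) and the pads at about x=577, all where predicted to within about 3 mm. The fingers straddle both, so I'll descend.

```bash
python3 -m creep '[[0,0.013,-0.1,0,0,0,-1],[0,0,-0.12,0,0,0,-1],[0,0,-0.14,0,0,0,-1],[0,0,-0.12,0,0,0,-1],[0,0,-0.1,0,0,0,-1],[0,0,-0.05,0,0,0,-1],[-0.055,-0.015,0,0,0,0,-0.95],[0,0,0,0,0,0,-0.95]]' 25
cat > look.py <<'E'
from h import *
import sys
s,c=wrist();print(s["time"],s["position"].round(1),s["opening"],s["finger_force"],s["force"].round(1))
cv2.imwrite("pics/%s.png"%sys.argv[1],cv2.resize(c["image"],(800,600)))
import pickle;pickle.dump(c,open("last.pkl","wb"))
E
python3 look.py w5
```

```text
time: 10.35
position: [461.8, 35.4, 131.8]
orientation: [1.907, 2.496, 0.001]
force: [1.1, 1.2, -0.8]
opening: 83.3
finger_force: 0.5
10.35 [461.8  35.4 131.8] 83.27615213465984 0.46002548304386437 [ 1.1  1.2 -0.8]
```

View pics/w5.png

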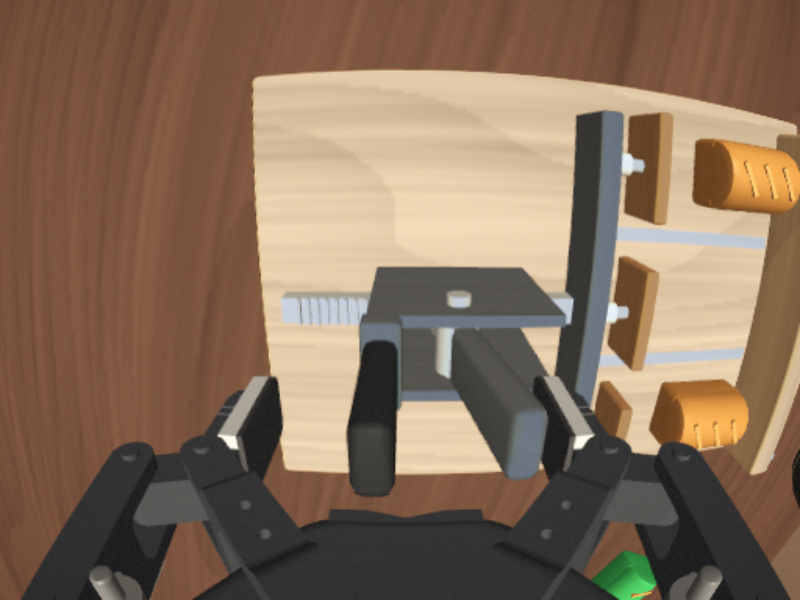

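```bash
cat > jaw.py <<'E'
from h import *
import pickle
s,c=wrist();print(s["time"],s["position"].round(1),s["opening"].round(1),s["finger_force"].round(1),s["force"].round(1))
h=cv2.cvtColor(c["image"],cv2.COLOR_BGR2HSV)
def runs(y,z,lo=20,hi=172):
    xs=np.arange(lo,hi,.5);uv=np.array([wproj(c,W((x,y,z))) for x in xs],np.float32)
    p=cv2.remap(h,uv[:,:1],uv[:,1:],cv2.INTER_LINEAR)[:,0].astype(int)
    L=["r" if a[1]>185 and a[2]>150 else "p" if a[1]>105 and a[2]<185 else "k" if a[2]<120 else "w" for a in p]
    out=[];i=0
    for j in range(1,len(L)+1):
        if j==len(L) or L[j]!=L[i]:
            if j-i>3: out.append(f"{L[i]}{xs[i]:.0f}-{xs[j-1]+.5:.1f}")
            i=j
    return " ".join(out)
for y in(90,70,10,-5): print(y,runs(y,53,0))
pickle.dump((s,c),open("last.pkl","wb"))
E
python3 jaw.py
python3 -m creep '[[0,0,0,0,0,0,-0.6],[0,0,0,0,0,0,-0.3],[0,0,0,0,0,0,0],[0,0,0,0,0,0,0.2],[0,0,0,0,0,0,0.22],[0,0,0,0,0,0,0.22],[0,0,0,0,0,0,0.22],[0,0,0,0,0,0,0.22]]' 25
python3 jaw.py
python3 -m creep '[[0,0,0,0,0,0,-0.3],[0,0,0,0,0,0,-0.95],[0,0,0,0,0,0,-0.95],[0,0,0,0,0,0,-0.95],[0,0,0,0,0,0,-0.95],[0,0,0,0,0,0,-0.95],[0,0,0,0,0,0,-0.95],[0,0,0,0,0,0,-0.95]]'
python3 jaw.py
```

```text
time: 11.45
position: [462.8, 35.7, 132.3]
orientation: [1.906, 2.495, 0.002]
force: [-2.3, -0.1, 14.8]
opening: 33.8
finger_force: 23.5
time: 12.5
position: [462.1, 35.5, 131.3]
orientation: [1.907, 2.497, 0.0]
force: [0.9, 0.6, -0.5]
opening: 83.4
finger_force: 0.2Traceback (most recent call last):
  File "jaw.py", line 3, in <module>
    s,c=wrist();print(s["time"],s["position"].round(1),s["opening"].round(1),s["finger_force"].round(1),s["force"].round(1))
                                                       ^^^^^^^^^^^^^^^^^^
AttributeError: 'float' object has no attribute 'round'
Traceback (most recent call last):
  File "jaw.py", line 3, in <module>
    s,c=wrist();print(s["time"],s["position"].round(1),s["opening"].round(1),s["finger_force"].round(1),s["force"].round(1))
                                                       ^^^^^^^^^^^^^^^^^^
AttributeError: 'float' object has no attribute 'round'
Traceback (most recent call last):
  File "jaw.py", line 3, in <module>
    s,c=wrist();print(s["time"],s["position"].round(1),s["opening"].round(1),s["finger_force"].round(1),s["force"].round(1))
                                                       ^^^^^^^^^^^^^^^^^^
AttributeError: 'float' object has no attribute 'round'
```

```bash
sed -i 's/s\["opening"\].round(1),s\["finger_force"\].round(1)/round(s["opening"],1),round(s["finger_force"],1)/' jaw.py; python3 jaw.py; cat > old.py <<'E'
E
python3 - <<'E'
src=open('jaw.py').read().split('\n')
import pickle
exec('from h import *')
c=pickle.load(open("last.pkl","rb"))[1];p0=pickle.load(open("w1.pkl","rb"))
cv2.imwrite("pics/a.png",c["image"])
E
```

```text
12.55 [462.1  35.5 131.3] 83.0 0.2 [ 1.2 -0.7 -0.4]
90 w0-5.5 k6-21.0 w21-32.5 p32-57.5 w58-66.0 p66-90.0 w90-147.0 k147-172.0
70 w0-5.5 k6-20.5 w20-32.0 p32-51.5 p52-57.5 w58-66.5 p66-91.5 w92-145.5 p146-150.0 k150-172.0
10 w0-10.5 k10-20.0 w20-40.5 p40-51.5 p53-56.5 w56-125.5 p126-166.5 k166-172.0
-5 w0-5.0 k5-20.0 w20-32.0 p32-51.5 p53-55.0 w55-126.0 p126-172.0
```

View pics/a.png

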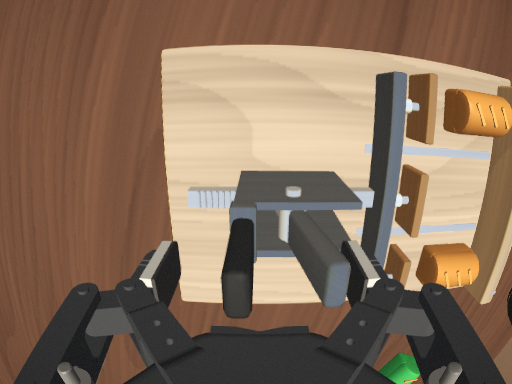

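The picture shows the jaw has advanced (left pad front edge at (437,110)), and both good rolls still lie short of the fence. On to the next stroke, squeezed a bit further.

```bash

python3 -m creep '[[0,0,0,0,0,0,-0.6],[0,0,0,0,0,0,-0.2],[0,0,0,0,0,0,0.2],[0,0,0,0,0,0,0.35],[0,0,0,0,0,0,0.35],[0,0,0,0,0,0,0.35],[0,0,0,0,0,0,0.35],[0,0,0,0,0,0,0.35]]' 30
python3 jaw.py
python3 -m creep '[[0,0,0,0,0,0,-0.3],[0,0,0,0,0,0,-1],[0,0,0,0,0,0,-1],[0,0,0,0,0,0,-1],[0,0,0,0,0,0,-1],[0,0,0,0,0,0,-1],[0,0,0,0,0,0,-1],[0,0,0,0,0,0,-1]]'
python3 jaw.py
```

```text
time: 13.6
position: [462.7, 35.7, 132.3]
orientation: [1.906, 2.495, 0.002]
force: [-2.1, -1.3, 13.9]
opening: 33.7
finger_force: 31.2
13.6 [462.7  35.7 132.3] 33.7 31.2 [-2.1 -1.3 13.9]
90 w0-14.0 k14-30.5 w30-41.0 p41-62.0 p62-90.0 w90-146.5 p146-149.0 k149-172.0
70 w0-14.0 k14-30.5 w30-40.5 p40-61.5 p65-91.0 w91-145.0 p145-152.0 k152-172.0
10 w0-19.5 k20-30.0 w30-49.0 p50-61.5 w62-126.0 p126-168.5 k168-172.0
-5 w0-13.5 k14-29.5 w30-40.0 p40-61.0 w64-125.5 p126-172.0
time: 14.65
position: [462.1, 35.4, 131.3]
orientation: [1.907, 2.497, 0.0]
force: [0.2, 0.4, -1.6]
opening: 85.2
finger_force: 0.3
14.65 [462.1  35.4 131.3] 85.2 0.3 [ 0.2  0.4 -1.6]
90 w0-14.0 k14-31.0 w31-39.5 p41-90.0 w90-146.5 k147-172.0
70 w0-13.5 k14-30.5 w30-39.5 p41-62.0 p62-91.5 w92-145.5 p146-150.0 k150-172.0
10 w0-19.5 k20-30.0 w30-49.0 p49-61.5 p62-66.5 w66-125.5 p126-166.5 k166-172.0
-5 w0-13.5 k14-30.0 w30-39.0 p40-61.5 p62-65.5 w66-125.5 p126-172.0
```

```bash

for i in 1; do
python3 -m creep '[[0,0,0,0,0,0,-0.6],[0,0,0,0,0,0,-0.2],[0,0,0,0,0,0,0.2],[0,0,0,0,0,0,0.35],[0,0,0,0,0,0,0.35],[0,0,0,0,0,0,0.35],[0,0,0,0,0,0,0.35],[0,0,0,0,0,0,0.35]]' 30
python3 -m creep '[[0,0,0,0,0,0,-0.3],[0,0,0,0,0,0,-1],[0,0,0,0,0,0,-1],[0,0,0,0,0,0,-1],[0,0,0,0,0,0,-1],[0,0,0,0,0,0,-1],[0,0,0,0,0,0,-1],[0,0,0,0,0,0,-1]]' |grep -E "time|force"
python3 jaw.py
python3 -m creep '[[0,0,0,0,0,0,-0.6],[0,0,0,0,0,0,-0.2],[0,0,0,0,0,0,0.2],[0,0,0,0,0,0,0.35],[0,0,0,0,0,0,0.35],[0,0,0,0,0,0,0.35],[0,0,0,0,0,0,0.35],[0,0,0,0,0,0,0.35]]' 30
python3 -m creep '[[0,0,0,0,0,0,-0.3],[0,0,0,0,0,0,-1],[0,0,0,0,0,0,-1],[0,0,0,0,0,0,-1],[0,0,0,0,0,0,-1],[0,0,0,0,0,0,-1],[0,0,0,0,0,0,-1],[0,0,0,0,0,0,-1]]' |grep -E "time|force"
python3 jaw.py; done
```

```text
time: 15.7
position: [462.7, 35.7, 132.3]
orientation: [1.906, 2.495, 0.002]
force: [-2.9, -0.6, 13.8]
opening: 33.8
finger_force: 31.2
time: 16.7
force: [-0.1, 0.2, -1.0]
finger_force: 0.3
16.7 [462.   35.5 131.3] 85.6 0.3 [-0.1  0.2 -1. ]
90 w0-22.5 k22-40.5 w40-49.5 p50-90.0 w90-146.5 k147-172.0
70 w0-22.0 k22-40.5 w40-49.5 p50-91.5 w92-145.0 p145-150.0 k150-172.0
10 w0-28.5 k28-40.0 w40-58.0 p58-76.5 w76-125.5 p126-166.0 k166-172.0
-5 w0-22.0 k22-40.0 w40-49.0 p50-76.5 w76-125.5 p126-172.0
time: 17.75
position: [462.7, 35.7, 132.3]
orientation: [1.906, 2.495, 0.002]
force: [-2.0, -1.1, 14.1]
opening: 33.6
finger_force: 31.2
time: 18.75
force: [1.1, 0.3, 0.1]
finger_force: 0.3
18.75 [462.1  35.5 131.3] 85.3 0.3 [1.1 0.3 0.1]
90 w0-31.0 k31-51.0 w51-59.0 p60-90.0 w90-147.5 k148-172.0
70 w0-30.5 k30-50.5 w50-59.5 p60-92.0 w92-145.5 p146-150.0 k150-172.0
10 w0-14.0 w14-19.0 w20-37.5 k38-50.0 w50-67.0 p67-87.0 w87-125.5 p126-166.5 k166-172.0
-5 w0-30.5 k30-50.0 w50-59.0 p60-86.5 w86-125.5 p126-172.0
```

```bash
sed -i 's/(90,70,10,-5)/(90,70,-5,-58,-65)/' jaw.py
python3 -m creep '[[0,0,0,0,0,0,-0.6],[0,0,0,0,0,0,-0.2],[0,0,0,0,0,0,0.2],[0,0,0,0,0,0,0.35],[0,0,0,0,0,0,0.35],[0,0,0,0,0,0,0.35],[0,0,0,0,0,0,0.35],[0,0,0,0,0,0,0.35]]' 30
python3 -m creep '[[0,0,0,0,0,0,-0.3],[0,0,0,0,0,0,-1],[0,0,0,0,0,0,-1],[0,0,0,0,0,0,-1],[0,0,0,0,0,0,-1],[0,0,0,0,0,0,-1],[0,0,0,0,0,0,-1],[0,0,0,0,0,0,-1]]' |grep -E "time|force"
python3 jaw.py
python3 -m creep '[[0,0,0,0,0,0,-0.6],[0,0,0,0,0,0,-0.2],[0,0,0,0,0,0,0.2],[0,0,0,0,0,0,0.35],[0,0,0,0,0,0,0.35],[0,0,0,0,0,0,0.35],[0,0,0,0,0,0,0.35],[0,0,0,0,0,0,0.35]]' 30
python3 jaw.py
```

```text
time: 19.8
position: [462.7, 35.7, 132.4]
orientation: [1.906, 2.495, 0.002]
force: [-2.4, 0.0, 15.0]
opening: 33.7
finger_force: 30.7
time: 20.8
force: [0.1, -0.2, -0.3]
finger_force: 0.3
20.8 [462.   35.4 131.3] 85.2 0.3 [ 0.1 -0.2 -0.3]
90 w0-39.0 k39-61.0 w61-66.0 k66-70.0 p70-97.0 w97-147.0 k147-172.0
70 w0-39.0 k39-60.5 w60-68.5 k68-70.5 p70-98.0 w98-115.5 w117-130.5 p130-132.5 w132-146.5 p146-148.5 k150-172.0
-5 w0-38.5 k38-60.0 w60-68.5 p70-96.5 w96-125.5 p126-172.0
-58 k0-15.0 w15-25.0 k25-32.5 w32-38.5 k38-60.0 w60-67.5 k68-69.5 p70-96.5 w96-148.0 p148-172.0
-65 k0-19.5 w20-30.0 k30-60.0 w60-78.0 p78-96.5 w96-152.5 p152-172.0
time: 21.85
position: [462.7, 35.7, 132.5]
orientation: [1.906, 2.495, 0.002]
force: [-2.6, -1.2, 15.9]
opening: 33.1
finger_force: 30.9
21.85 [462.7  35.7 132.5] 33.1 30.9 [-2.6 -1.2 15.9]
90 w0-46.5 k46-69.5 w70-78.0 p80-102.5 w102-150.0 k150-172.0
70 w0-46.5 k46-69.5 w70-78.0 p80-103.5 w104-121.0 w122-136.5 p136-139.0 w139-152.0 k152-172.0
-5 w0-46.5 k46-69.0 w69-78.0 p79-105.0 w105-125.5 p126-172.0
-58 w0-46.0 k46-69.0 w69-77.0 p78-102.0 w102-153.5 p154-172.0
-65 w0-6.0 k6-30.0 w30-46.0 k46-68.5 w68-83.5 p84-101.5 w102-158.0 p158-172.0
```

```bash

python3 -m creep '[[0,0,0,0,0,0,-0.3],[0,0,0,0,0,0,-1],[0,0,0,0,0,0,-1],[0,0,0,0,0,0,-1],[0,0,0,0,0,0,-1],[0,0,0,0,0,0,-1],[0,0,0,0,0,0,-1],[0,0,0,0,0,0,-1]]' |grep -E "time|force"
python3 jaw.py
python3 -m creep '[[0,0,0,0,0,0,-0.8],[0,0,0,0,0,0,-0.6],[0,0,0,0,0,0,-0.4],[0,0,0,0,0,0,-0.3],[0,0,0,0,0,0,-0.2],[0,0,0,0,0,0,-0.2],[0,0,0,0,0,0,-0.2],[0,0,0,0,0,0,-0.2]]' 30
python3 jaw.py
```

```text
time: 22.9
force: [0.1, 0.3, 0.5]
finger_force: 0.3
22.9 [462.1  35.5 131.3] 85.5 0.3 [0.1 0.3 0.5]
90 w0-46.5 k46-79.5 p80-103.0 w103-147.5 k148-172.0
70 w0-46.0 k46-70.0 w70-75.5 k78-79.5 p80-104.5 w104-120.5 p120-123.0 w123-136.5 p136-138.5 w138-150.0 k150-172.0
-5 w0-46.0 k46-69.5 w70-77.0 k77-79.0 p79-105.5 w106-125.5 p126-172.0
-58 k0-15.0 w15-25.0 k25-33.0 w33-46.0 k46-69.5 w72-74.5 k74-78.5 p78-102.0 w102-153.5 p154-172.0
-65 k0-19.5 w20-30.0 k30-38.0 w38-45.5 k46-69.0 k70-72.5 k74-76.5 w76-83.0 p83-102.0 w102-158.0 p158-172.0
time: 23.95
position: [464.2, 36.2, 132.4]
orientation: [1.905, 2.494, 0.006]
force: [4.7, 1.7, 5.1]
opening: 51.6
finger_force: 3.0
23.95 [464.2  36.2 132.4] 51.6 3.0 [4.7 1.7 5.1]
90 w0-49.5 k50-73.0 w73-79.0 p82-102.5 w102-152.5 k152-172.0
70 w0-49.0 k49-72.5 w72-80.5 p82-103.5 w104-121.0 w122-136.5 p136-138.5 w138-152.5 p152-155.0 k155-172.0
-5 w0-48.5 k48-72.0 w72-80.5 p82-108.5 w108-126.0 p126-172.0
-58 k0-6.5 w6-48.5 k48-72.0 w72-80.0 p82-101.5 w102-154.0 p154-172.0
-65 k0-12.0 w12-32.0 k32-46.5 w46-48.5 k48-71.5 w72-83.5 p84-101.5 w102-158.0 p158-172.0
```

The rolls have stopped moving (their pads stay at about 102 while the mid pad goes on), so they are against the fence with the pads compressed by 3.5 to 7 mm. I'll add about 2 mm so both estimates fall well inside the firm range.

```bash

python3 -m creep '[[0,0,0,0,0,0,-0.15],[0,0,0,0,0,0,-0.1],[0,0,0,0,0,0,-0.05],[0,0,0,0,0,0,0],[0,0,0,0,0,0,0],[0,0,0,0,0,0,0],[0,0,0,0,0,0,0],[0,0,0,0,0,0,0]]' 30
python3 jaw.py
python3 - <<'E'
from h import *
import pickle
c=pickle.load(open("last.pkl","rb"))[1];S=arm.read_camera("scene")
a=cv2.resize(c["image"][50:310,330:512],None,fx=2.2,fy=2.2,interpolation=cv2.INTER_CUBIC)
b=cv2.resize(S["image"][150:265,205:310],None,fx=3.7,fy=3.7,interpolation=cv2.INTER_CUBIC)
im=np.zeros((580,800,3),np.uint8);im[:a.shape[0],:a.shape[1]]=a;im[:b.shape[0],a.shape[1]:a.shape[1]+b.shape[1]]=b[:,:800-a.shape[1]]
cv2.imwrite("pics/fin.png",im)
E
```

```text
time: 25.0
position: [466.1, 36.7, 133.1]
orientation: [1.904, 2.493, 0.011]
force: [9.0, 2.0, 5.7]
opening: 42.7
finger_force: 5.0
25.0 [466.1  36.7 133.1] 42.7 5.0 [9.  2.  5.7]
90 w0-50.5 k50-74.0 w74-80.5 p84-103.0 w103-156.5 k156-172.0
70 w0-50.5 k50-73.5 w74-81.5 k82-83.5 p84-103.5 w104-121.0 p121-123.0 w123-137.0 w138-151.5 p152-154.5 w154-158.0 k160-172.0
-5 w0-50.5 k50-73.0 w73-81.5 p83-109.5 w110-126.5 p126-172.0
-58 w1-50.0 k50-73.0 w73-81.0 p82-102.0 w102-153.5 p154-172.0
-65 k0-5.0 w5-22.5 k22-42.0 w42-49.5 k50-73.0 w73-84.5 p84-102.0 w102-158.0 p158-172.0
```

View pics/fin.png

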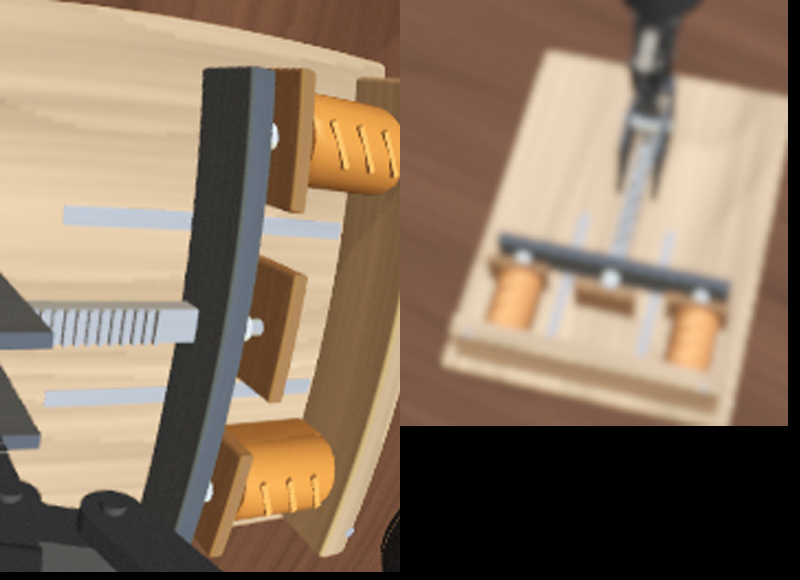

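The wrist crop shows both good rolls lying against the fence, with their outer pads pushed back about 6 to 8 mm relative to the free middle pad at (275,330). The scene crop agrees. I'll check that it holds steady, then hand in.

```bash

python3 -m creep '[[0,0,0,0,0,0,0],[0,0,0,0,0,0,0],[0,0,0,0,0,0,0],[0,0,0,0,0,0,0],[0,0,0,0,0,0,0],[0,0,0,0,0,0,0],[0,0,0,0,0,0,0],[0,0,0,0,0,0,0]]' 30
python3 jaw.py | grep -E "^(-5|-58|70)" ; python3 -c "
from workcell import arm
print(arm.close_job())"
```

```text
time: 26.1
position: [466.2, 36.7, 133.1]
orientation: [1.904, 2.493, 0.011]
force: [8.9, 2.7, 6.2]
opening: 42.7
finger_force: 5.0
70 w0-50.5 k50-73.5 w74-82.0 p84-103.5 w104-121.0 w122-136.5 p136-138.5 w138-152.0 p152-155.0 w155-158.0 k160-172.0
-5 w0-50.5 k50-73.0 w73-81.5 p83-109.5 w110-126.5 p126-172.0
-58 w1-50.0 k50-73.0 w73-81.5 p82-102.0 w102-153.5 p154-172.0
the job is handed in; nothing more can be done
None
```

The job is handed in at 26 s: the misshapen roll is in the reject tub, and both good rolls are pressed against the fence with their pads pushed back about 6–8 mm (firm range 3–12 mm), the trigger held squeezed partway through its last stroke; no verdict came back.

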